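# Sweep the broken wafers off the sorting board

### The job

Clear the rejects from the wafer sorting board: with the fingertips, sweep the three broken pieces across the board and off its open far edge, so that all three drop into the steel scrap pan below. Push them only, do not pick anything up, and leave the unbroken wafer and the stack on the board, and the things standing round about, where they are.

Things in the scene. Friction and masses are not known exactly. Their poses are not given: they have to be found in the camera images.
- board: sorting board: reddish-brown wood on a steel frame, fixed, 280 mm deep (its x) by 530 wide (its y), upper face 70 mm above the table. Origin: on the table under its centre; x points away from the robot to the open far edge (x = +140 mm), z up. 3 mm steel fences, 18 mm high, along the near edge and both sides. Wafers lie in five places 98 mm apart along y, in any order, centres 95 to 160 mm short of the open edge
- board_edge (a point): the middle of the board's open far edge, at the level of its upper face; axes as the board's
- pan: scrap pan: long, low, stainless steel, 162 mm (its x) by 530 mm (its y) outside at the rim and 40 mm high, fixed under the board's open edge, which overlaps it by 24 mm. Inside it measures 140 by 508 mm, its floor 3 mm above the table. Origin: on the table under its centre; axes as the board's. Its rim lies 30 mm below the board's upper face
- half_a_center (a point): half of a wafer: a half-disc of radius 36 mm, 8 mm thick, its rough, nearly straight broken side 72 mm long, about 11 g, lying flat on the board, turned any way. The point is its centre of gravity, half-way up (4 mm above the board); its x axis points from the broken side (15 mm behind the point) to the round side (21 mm ahead of it); its corners lie 39 mm from the point
- half_b_center (a point): the second half wafer, same shape, size and axes as the first
- large_piece_center (a point): a wafer that lost a third: a disc of radius 36 mm, 8 mm thick, cut off by a rough, nearly straight broken side 69 mm long, about 15 g, lying flat on the board, turned any way. The point is its centre of gravity, half-way up (4 mm above the board); its own x axis points from the broken side (20 mm behind the point) to the round side (26 mm ahead); its corners lie 40 mm from the point
- whole_center (a point): the one unbroken wafer lying flat and alone on the board, a full disc 72 mm across, 8 mm thick. The point is its centre, half-way up. It stays
- stack_center (a point): a neat stack of five unbroken wafers on the board, 72 mm across, 40 mm high. The point is its centre, half-way up. It stays
- bowl: blue plastic bowl full of wafers, 276 mm across, about 130 mm high, on the table to the right of the board. Origin: under its centre, on the table
- crate: open dark wooden box 190 by 130 mm, 110 mm high, on the table to the left of the board. Origin: under its centre
- cutter: round steel wafer cutter with a wooden knob, 74 mm across, 122 mm high, on the table to the left of the board. Origin: under its centre
- rasp: edge rasp with a red handle lying on the table near the robot on the right, 210 mm long, 12 mm high. Origin: under its middle
- brush: flat brush lying on the table near the robot on the left. Origin: under its middle
- jar: amber glass jar with a steel lid, 76 mm across, 110 mm high, on the table to the right of the pan. Origin: under its centre

How it is judged:
By the outcome, as a careful person would: the job done as asked, in the order asked, and still so for the second after the job is handed in, with the robot touching nothing.
It also fails if it takes over 72 s, if anything falls off the work surface, if the arm or the gripper's body presses on something with over 40 N, if the wrist force passes 120 N, or if a joint passes its speed limit or range.

### The arm

A 7-joint arm with a two-finger parallel gripper is mounted at the origin on the work surface. World frame = base frame: x ahead of the robot, y to its left, z up, the work surface at z = 0. Lengths are in mm, angles in rad, forces in N, time in s.
With the tool pointing down it reaches from about 425 to 875 mm from the base axis. Payload 4.7 kg.
Tool frame: the origin (TCP) lies between the finger pads; the fingertips stand 14 mm ahead of it and the grasp point (between the pads) lies 5 mm behind it; z points along the fingers, y is the line along which they close (so a half turn about z gives the same grasp; the last joint's range is limited). The gripper opens to 87 mm and grips with 3 to 60 N. Pads are 19 mm wide; open, the fingers measure 117 mm over their backs; the gripper's body (75 mm by 190 mm) begins 51 mm behind the grasp point.
Start: joints at [-1.196, 0.321, -0.07, 1.45, 0.023, 1.371, -0.057], TCP at [229.495, 608.161, 198.887] pointing down, gripper open.
Joint ranges: [-2.86, 2.86], [-0.3, 2.09], [-1.38, 1.24], [0.06, 2.45], [-1.56, 4.7], [0.09, 2.05], [-2.69, 2.69]. Speed limits (rad/s): [2.57, 2.57, 3.14, 3.14, 3.14, 3.14, 3.14].

### API

Orientations are given as a rotation vector (axis times angle).
In Python, from cell import * gives the robot as it stands. Calls block until the motion is done:
- reach(position, orientation): joint-space move of the TCP to a pose.
- movel(position, max_speed=150, frame=None, contact_N=None): straight line of the TCP; frame=None keeps the orientation; max_speed is the mean speed in mm/s. With contact_N (N) it stops when the force on the tool has changed by that much, and returns True; else False.
- set_joints(angles): joint-space move.
- gripper_to(opening, force=None): finger opening in mm; force is the grip in N (None keeps the last); returns when the fingers have stopped.
- hold(seconds).
- solve_ik(position, orientation): joint angles nearest the present ones, or None.
- grab_frame(name): name is "scene" or "top"; returns a dict with "color" (384x512x3 uint8, red, green, blue), "z_map" (384x512 float32, mm along the optical axis (not along the pixel's ray), 0 where there is no reading), "fx", "fy", "cx", "cy" (pixels), "k1" (the pictures are not rectified: a ray, as slopes to the right and down, at radius r is drawn at 1 + k1 r^2 times it, then the intrinsics apply), "camera_from_world" (4x4, takes a point from world to camera coordinates). Camera axes: x right, y up, looking along -z (the intrinsics and any distortion apply to the point x, -y, -z); pixel columns grow to the right and rows downward; lengths in mm; the calibration is good to about 2 mm. A picture is of the moment at which its call begins.
A pose or a line that the arm cannot do raises IKError and nothing moves.
- close_job(): hands the job in; it is judged then, once.
Trained networks look in a picture, given as the dict that the camera call returned (one of the last four; its "shot" number tells which), for a name from the list of things; names that differ only in an ending like _2 or _b are one class to them, and where a whole thing is asked for, a point or a joint stands for the part that bears it (a point fixed in the world has none). Each returns a list of dicts, best first, with "confidence" (0 to 1); they miss things now and then, are a little off and sometimes report something else, mostly with a low value. They report only what shows in the picture. A call takes as long as a camera call.
- recognise(picture, query): "extent" ([centre column, centre row, width, height] in pixels, round what is visible of it).
Readings, each from a call of its own:
- read_clock(): time.
- read_joint_positions(): joint angles.
- read_dq(): joint speeds.
- read_tau(): joint torques, N m.
- read_tool_pos(): TCP position.
- read_tcp_rot(): TCP orientation.
- read_ft_force(): force on the tool from outside, world axes, zero at the start.
- read_wrist_torque(): the same for the moment, N m.
- read_finger_gap(): finger opening in mm.
- read_grasp_force(): force on a finger pad.
Only numpy, scipy, OpenCV 4.12 (cv2) and the standard library are available. Lean on these libraries where they do the work, as an engineer would, in place of code of your own. Each camera call takes 0.05 s, during which the arm holds its last target. There are 200 camera calls.

## Working session

There is one attempt and no reset: what is moved stays moved. The work goes in short steps, each a Python script; the robot and the scene stay as the last script left them, time stands still between calls to the robot, and variables do not carry over. Pictures are saved under pics/ and viewed, at most 10 in all, crops included, and the job is handed in when it is done.

```bash
mkdir -p pics
cat > h.py <<'E'
from cell import *
import numpy as np, cv2
def cloud(f):
    h,w=f["z_map"].shape
    u,v=np.meshgrid(np.arange(w),np.arange(h))
    x=(u-f["cx"])/f["fx"]; y=(v-f["cy"])/f["fy"]
    rd=np.hypot(x,y); r=rd.copy()
    for _ in range(20): r=rd/(1+f["k1"]*r*r)
    s=1/(1+f["k1"]*r*r); z=f["z_map"]
    P=np.stack([x*s*z,-y*s*z,-z,np.ones_like(z)],-1)
    W=P@np.linalg.inv(f["camera_from_world"]).T
    W[z<=0]=np.nan
    return W[...,:3]
E
python3 - <<'E'
from h import *
for n in("scene","top"):
    f=grab_frame(n); cv2.imwrite(f"pics/{n}0.png",f["color"][...,::-1])
    W=cloud(f); np.savez(f"{n}0.npz",W=W,c=f["color"])
    for q in["board","pan","half_a_center","large_piece_center","whole_center","stack_center","bowl","jar","crate","cutter"]:
        for d in recognise(f,q)[:4]:
            e=d["extent"]; c,r=int(e[0]),int(e[1])
            print(n,q,np.round(e),round(d["confidence"],2),np.round(W[min(r,383),min(c,511)]))
print(read_tcp_rot(),read_clock(),f["k1"])
E
```

```text
scene board [264. 219. 182. 164.] 0.65 [545.  41.  69.]
scene board [235. 125.  15.  26.] 0.65 [ 301. -380.   11.]
scene board [177. 114.  72.  53.] 0.39 [ 482. -475.  112.]
scene pan [204. 261. 141. 158.] 0.61 [744.  -2.   4.]
scene pan [220. 166.  17.  15.] 0.25 [ 508. -204.   78.]
scene half_a_center [305. 243.  21.  23.] 0.69 [522. 184.  76.]
scene large_piece_center [262. 204.  22.  16.] 0.78 [518.   4.  77.]
scene whole_center [218. 167.  19.  17.] 0.59 [ 519. -202.   78.]
scene stack_center [229. 187.  25.  23.] 0.87 [563. -95. 108.]
scene stack_center [219. 166.  17.  15.] 0.52 [ 514. -208.   79.]
scene bowl [176. 118.  73.  51.] 0.8 [ 491. -472.  101.]
scene jar [145. 159.  29.  35.] 0.79 [ 676. -393.   83.]
scene crate [372. 337.  90.  95.] 0.59 [572. 464.  31.]
scene cutter [388. 287.  30.  26.] 0.8 [418. 417.   3.]
top board [252. 186. 194. 111.] 0.61 [528.  -5.  78.]
top pan [259. 118. 177.  50.] 0.92 [750. -31.   5.]
top half_a_center [186. 187.  24.  10.] 0.56 [528. 185.  80.]
top large_piece_center [256. 192.  17.  26.] 0.63 [513. -19.  80.]
top whole_center [320. 188.  25.  25.] 0.86 [ 522. -203.   81.]
top stack_center [287. 178.  26.  30.] 0.92 [ 550. -106.  107.]
top stack_center [376. 260.  51.  56.] 0.24 [ 305. -380.    8.]
top bowl [428. 207.  95.  96.] 0.65 [ 462. -500.  118.]
top jar [393. 137.  36.  32.] 0.73 [ 661. -412.  110.]
top crate [ 94. 164.  68.  74.] 0.82 [610. 484.  30.]
top cutter [110. 215.  33.  24.] 0.97 [449. 420.  56.]
[5.63675208e-01 3.09052038e+00 1.08554698e-04] 1.1 -0.03306061940415307
```

View pics/top0.png

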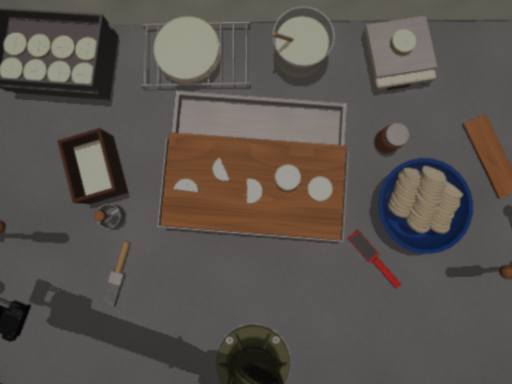

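View pics/scene0.png

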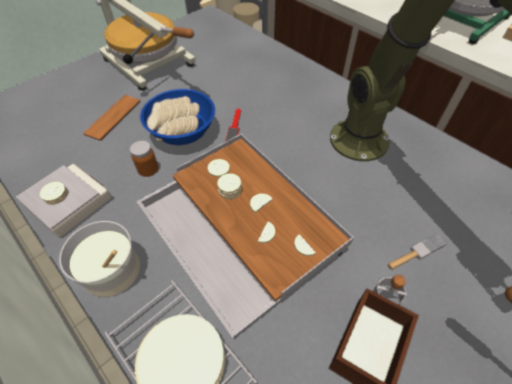

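The top view shows the board with, from left to right, a half at (186,186), a half at (220,169), the large piece at (252,190), the stack at (288,177) and the whole wafer at (320,188). Next I measure the board frame and the piece outlines.

```bash
cat > m.py <<'E'
from h import *
def measure(W,c,reg):
    x0,x1,y0,y1=reg; out=[]
    hsv=cv2.cvtColor(c,cv2.COLOR_RGB2HSV)
    inb=(W[...,0]>x0)&(W[...,0]<x1)&(W[...,1]>y0)&(W[...,1]<y1)&(W[...,2]>55)
    m=(inb&(hsv[...,1]<85)&(hsv[...,2]>110)).astype(np.uint8)
    n,l,s,ce=cv2.connectedComponentsWithStats(m)
    for i in range(1,n):
        if s[i,4]<60: continue
        p=W[l==i]; xy=p[:,:2]
        hull=cv2.convexHull(xy.astype(np.float32)); r=cv2.minAreaRect(hull)
        out.append((np.round(ce[i]),s[i,4],np.round(xy.mean(0)),np.round(np.median(p[:,2])),np.round(r[0]),np.round(r[1]),round(r[2]),np.round(cv2.contourArea(hull))))
    return out
if __name__=="__main__":
  for n in("top","scene"):
    d=np.load(n+"0.npz"); W,c=d["W"],d["c"]
    for o in measure(W,c,(420,640,-250,250)): print(n,*o)
    # board wood
    hsv=cv2.cvtColor(c,cv2.COLOR_RGB2HSV)
    b=((abs(W[...,2]-70)<8)&(hsv[...,1]>110)&(abs(W[...,1])<320)&(W[...,0]>330)&(W[...,0]<720)).astype(np.uint8)
    nn,l,s,_=cv2.connectedComponentsWithStats(b); k=1+np.argmax(s[1:,4])
    p=W[l==k]; r=cv2.minAreaRect(p[:,:2].astype(np.float32)); print("board",r,np.median(p[:,2]))
    # far edge line: per y-bin max x
    for y in range(-240,241,60):
        q=p[abs(p[:,1]-y)<6]; print(y,np.round(np.percentile(q[:,0],[1,99])),end="; ")
    print()
    if n=="top":
        im=cv2.resize(c[140:250,150:360],None,fx=3.8,fy=3.8,interpolation=cv2.INTER_CUBIC); cv2.imwrite("pics/crop.png",im[...,::-1])
E
python3 m.py
```

```text
top [219. 170.] 245 [576.  87.] 77.0 [576.  90.] [72. 37.] 24 2095.0
top [288. 177.] 529 [ 551. -110.] 110.0 [ 554. -111.] [74. 78.] 82 4627.0
top [320. 188.] 498 [ 519. -205.] 78.0 [ 520. -206.] [71. 72.] 63 4114.0
top [186. 185.] 244 [533. 186.] 77.0 [535. 187.] [71. 36.] 82 2047.0
top [253. 191.] 339 [515. -11.] 77.0 [515. -13.] [47. 74.] 89 2862.0
board ((531.9854125976562, -11.41705322265625), (530.4092407226562, 277.2159118652344), 84.78872680664062) 69.45172816423587
-240 [375. 647.]; -180 [380. 652.]; -120 [384. 659.]; -60 [393. 662.]; 0 [397. 669.]; 60 [403. 673.]; 120 [409. 679.]; 180 [412. 684.]; 240 [418. 681.]; 
scene [225. 178.] 785 [ 540. -141.] 96.0 [ 527. -155.] [182.  84.] 72 12528.0
scene [259. 201.] 254 [514.  -9.] 77.0 [511. -14.] [50. 76.] 90 2850.0
scene [267. 233.] 232 [575.  89.] 77.0 [572.  89.] [74. 38.] 23 2195.0
scene [303. 246.] 247 [532. 188.] 77.0 [532. 187.] [70. 39.] 76 2172.0
board ((529.4895629882812, -11.620941162109375), (533.4514770507812, 282.1383361816406), 84.84058380126953) 69.03958177027829
-240 [374. 647.]; -180 [380. 654.]; -120 [383. 660.]; -60 [390. 665.]; 0 [396. 671.]; 60 [401. 676.]; 120 [406. 681.]; 180 [412. 687.]; 240 [418. 691.];
```

View pics/crop.png

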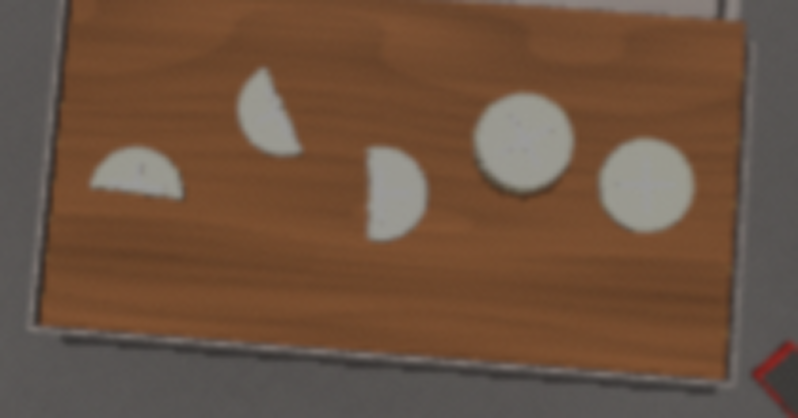

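Board yaw is −5.2°, and the open edge's middle is at about (670,−24). In board coordinates the rejects are at half A (−156, 198), half B (−105, 103) and the large piece (−156, 0), which agree with the 98 mm places. I'll push each with two fingertips 30 mm apart, starting with half A.

```bash
cat >> h.py <<'E'
from scipy.spatial.transform import Rotation as Ro
yaw=-0.0909; O=np.array([670.2,-24.2]); bx=np.array([np.cos(yaw),np.sin(yaw)]); by=np.array([-bx[1],bx[0]])
def w(x,y,z): return [*(O+x*bx+y*by),z]
def ori(): 
    c=[Ro.from_euler('z',yaw)*Ro.from_rotvec(v) for v in ([np.pi,0,0],[0,np.pi,0])]
    cur=Ro.from_rotvec(read_tcp_rot()); c.sort(key=lambda r:(cur.inv()*r).magnitude()); return c[0].as_rotvec()
def sweep(y,x0,x1=45,zt=87,first=False):
    if first: reach(w(x0,y,170),ori())
    else: movel(w(x0,y,170),max_speed=250)
    print("down",movel(w(x0,y,zt+12),max_speed=120), movel(w(x0,y,zt),max_speed=40,contact_N=6),np.round(read_tool_pos(),1))
    print("push",movel(w(x1,y,zt),max_speed=70,contact_N=15),np.round(read_ft_force(),1),np.round(read_tool_pos(),1))
    movel(w(x1,y,170),max_speed=200); print("t",read_clock())
E
python3 - <<'E'
from h import *
gripper_to(30); print(read_finger_gap())
sweep(198,-220,first=True)
f=grab_frame("top"); cv2.imwrite("pics/a.png",cv2.resize(f["color"][80:260,130:370],None,fx=3,fy=3)[...,::-1])
from m import measure
W=cloud(f)
for o in measure(W,f["color"],(420,640,-250,250)): print(*o)
E
```

```text
30.219465875289938
down False False [468.9 192.9  86.8]
push False [-0.7 -0.6 -0. ] [732.9 168.9  87. ]
t 9.6917
[220. 170.] 239 [576.  86.] 77.0 [575.  89.] [72. 36.] 24 1973.0
[287. 177.] 542 [ 550. -109.] 109.0 [ 554. -112.] [76. 79.] 26 4669.0
[320. 188.] 502 [ 519. -205.] 78.0 [ 520. -206.] [74. 71.] 89 4202.0
[193. 186.] 81 [529. 163.] 78.0 [507. 134.] [121.  28.] 55 2135.0
[253. 191.] 342 [515. -11.] 77.0 [516. -13.] [47. 74.] 89 2874.0
```

View pics/a.png

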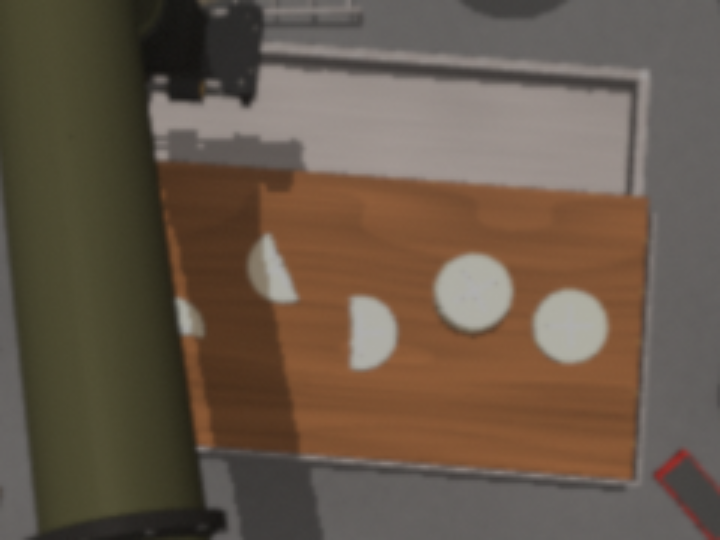

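The push met no force, and half A still shows at (185,318) in the crop, so the tips passed over it. I'll go back behind it and feel for the board to get the true tip height.

Run:
```python
from h import *
print(np.round(Ro.from_rotvec(read_tcp_rot()).as_matrix(),3).tolist(), read_finger_gap())
movel(w(-220,198,170),max_speed=250)
movel(w(-220,198,90),max_speed=150)
print(movel(w(-220,198,66),max_speed=20,contact_N=3),np.round(read_tool_pos(),1),np.round(read_ft_force(),1))
f=grab_frame("scene"); cv2.imwrite("pics/b.png",cv2.resize(f["color"][140:290,180:380],None,fx=4,fy=4)[...,::-1])
```

```text
[[-0.996, 0.091, -0.002], [0.091, 0.996, -0.0], [0.002, -0.001, -1.0]] 30.00859918510581
False [469.2 193.   66.1] [-0.4  0.5 -0.4]
```

View pics/b.png

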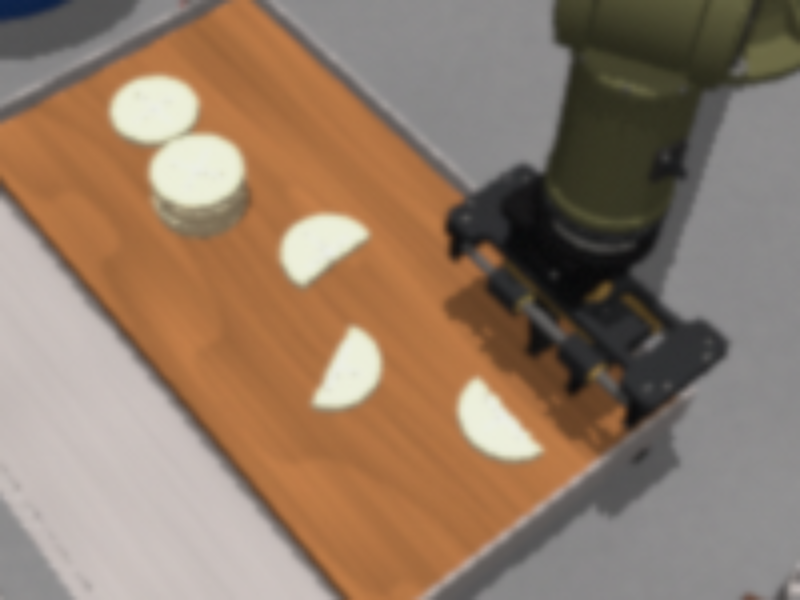

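The scene view shows the fingertips, at about (540,350) and (575,390) in the crop, floating above the board behind half A. That agrees with no contact even at TCP z = 66. I'll measure their real height from depth.

Run:
```python
from h import *
f=grab_frame("scene"); W=cloud(f)
dark=f["color"].max(-1)<75
for (c,r) in [(315,227),(324,237),(339,243)]:
    print((c,r)); 
    for rr in range(r-7,r+6): print(rr,[ (np.round(W[rr,cc]).tolist() , int(dark[rr,cc])) for cc in (c-1,c,c+1)])
sel=dark&(W[...,2]>74)&(abs(W[...,0]-470)<60)&(abs(W[...,1]-193)<110)
p=W[sel]; B=np.c_[(p[:,:2]-O)@bx,(p[:,:2]-O)@by,p[:,2]]
for y in range(90,310,10):
    q=B[abs(B[:,1]-y)<5]
    if len(q): print(y,len(q),np.round(np.percentile(q[:,2],[0,5,50,100])),np.round(np.percentile(q[:,0],[5,95])))
```

```text
(315, 227)
220 [([499.0, 185.0, 172.0], 1), ([499.0, 188.0, 175.0], 0), ([499.0, 191.0, 178.0], 0)]
221 [([475.0, 172.0, 126.0], 1), ([501.0, 190.0, 175.0], 1), ([501.0, 193.0, 177.0], 0)]
222 [([476.0, 173.0, 122.0], 1), ([476.0, 176.0, 126.0], 1), ([502.0, 194.0, 175.0], 1)]
223 [([477.0, 174.0, 121.0], 1), ([474.0, 176.0, 119.0], 1), ([471.0, 177.0, 118.0], 1)]
224 [([477.0, 175.0, 116.0], 1), ([475.0, 177.0, 115.0], 1), ([470.0, 177.0, 111.0], 1)]
225 [([477.0, 176.0, 112.0], 1), ([472.0, 176.0, 107.0], 1), ([469.0, 177.0, 104.0], 1)]
226 [([477.0, 176.0, 107.0], 1), ([471.0, 176.0, 101.0], 1), ([469.0, 178.0, 100.0], 1)]
227 [([476.0, 176.0, 101.0], 1), ([471.0, 176.0, 95.0], 1), ([467.0, 178.0, 93.0], 1)]
228 [([474.0, 176.0, 93.0], 1), ([471.0, 177.0, 91.0], 1), ([456.0, 172.0, 68.0], 0)]
229 [([464.0, 171.0, 71.0], 1), ([461.0, 172.0, 68.0], 0), ([459.0, 175.0, 69.0], 0)]
230 [([466.0, 173.0, 70.0], 0), ([463.0, 174.0, 68.0], 0), ([461.0, 176.0, 67.0], 0)]
231 [([467.0, 175.0, 67.0], 0), ([466.0, 177.0, 69.0], 0), ([463.0, 178.0, 67.0], 0)]
232 [([474.0, 179.0, 74.0], 0), ([4
[... 2531 characters left out ...]
140 33 [193. 195. 203. 529.] [-263. -194.]
150 71 [163. 174. 222. 260.] [-215. -184.]
160 104 [164. 170. 213. 262.] [-203. -183.]
170 147 [ 94. 128. 231. 507.] [-224. -183.]
180 261 [ 90. 100. 306. 509.] [-229. -165.]
190 347 [172. 207. 411. 510.] [-230. -166.]
200 348 [172. 210. 382. 509.] [-238. -176.]
210 435 [ 91. 202. 350. 509.] [-239. -182.]
220 513 [ 78. 180. 337. 472.] [-235. -186.]
230 672 [165. 182. 344. 491.] [-236. -191.]
240 264 [163. 175. 351. 494.] [-240. -184.]
250 194 [166. 178. 453. 489.] [-241. -197.]
260 43 [174. 193. 201. 205.] [-242. -192.]
270 110 [172. 179. 201. 205.] [-250. -185.]
280 130 [162. 171. 201. 204.] [-251. -183.]
290 100 [184. 190. 201. 206.] [-247. -184.]
```

Depth puts the tips at about z = 89 while the TCP reads 66. The controller's height is off by about 37 mm, but x and y agree, with the front face at board x ≈ −210 as commanded. I'll touch the board gently, expecting contact at a TCP reading near 47.

Run:
```python
from h import *
print(read_clock(),movel(w(-220,198,36),max_speed=15,contact_N=3),np.round(read_tool_pos(),1),np.round(read_ft_force(),1))
```

```text
13.0833 True [469.1 193.   46.8] [-0.5  0.2  4.2]
```

Contact came at 46.8, as predicted. I'll push with the TCP at 49.8, which puts the tips about 3 mm above the board.

```bash
sed -i 's/zt=87/zt=49.8/; s/y,170)/y,125)/g' h.py
python3 - <<'E'
from h import *
movel(w(-220,198,49.8),max_speed=20)
print("push",movel(w(45,198,49.8),max_speed=70,contact_N=15),np.round(read_ft_force(),1),np.round(read_tool_pos(),1))
movel(w(45,198,125),max_speed=200)
movel(w(-170,104,125),max_speed=250)
f=grab_frame("scene"); print(read_clock()); cv2.imwrite("pics/c.png",cv2.resize(f["color"][140:340,130:380],None,fx=3,fy=3)[...,::-1])
E
```

```text
push False [-0.5  0.  -0.5] [732.9 169.   49.9]
20.275
```

View pics/c.png

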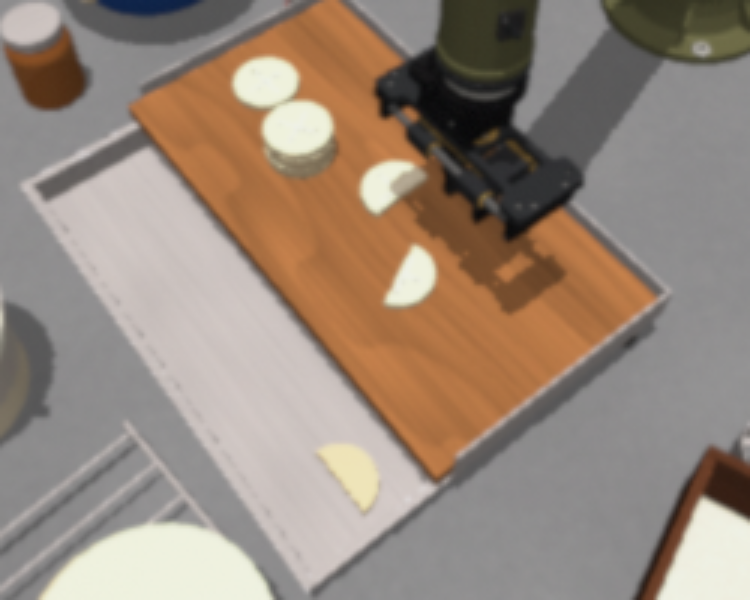

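Half A lies in the pan at (350,475) in the crop, and everything else is where it was. Half B is next.

Run:
```python
from h import *
sweep(103,-170)
movel(w(-221,4,125),max_speed=250)
f=grab_frame("scene"); print(read_clock()); cv2.imwrite("pics/d.png",cv2.resize(f["color"][140:340,130:380],None,fx=3,fy=3)[...,::-1])
```

```text
down False False [510.1  93.8  49.6]
push False [-0.7  0.4  0.2] [724.2  74.4  49.8]
t 25.4
26.7333
```

View pics/d.png

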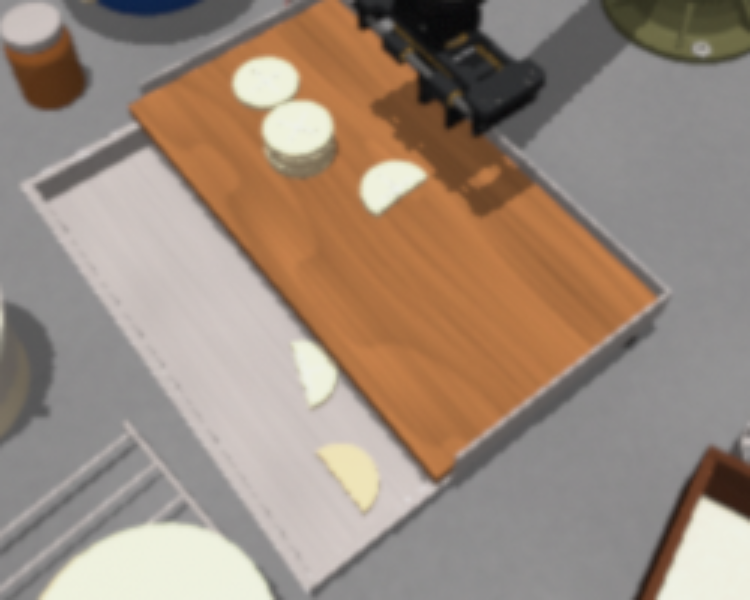

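Half B is now in the pan too, at (315,373). The large piece (390,187), the stack and the whole wafer have not moved. The large piece is next.

Run:
```python
from h import *
sweep(4,-221)
movel(w(-150,130,150),max_speed=250); hold(0.5)
f=grab_frame("scene"); print(read_clock()); cv2.imwrite("pics/e.png",cv2.resize(f["color"][100:340,110:380],None,fx=2.5,fy=2.5)[...,::-1])
```

```text
down False False [ 4.503e+02 -2.000e-01  4.960e+01]
push False [-0.4 -0.4  0.1] [715.3 -24.3  49.9]
t 32.5833
34.2167
```

View pics/e.png

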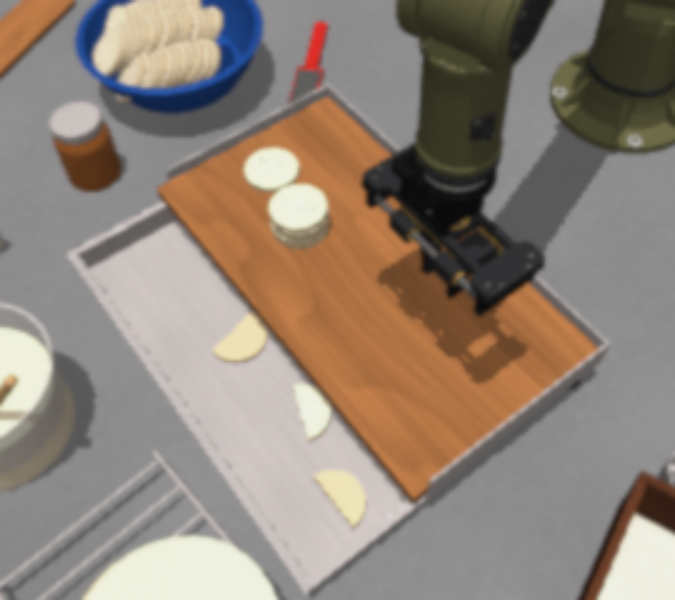

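All three rejects are in the pan, at (240,338), (312,410) and (342,497). The whole wafer (271,168) and the stack (299,213) are untouched, and the arm is clear of everything, so I'm handing in.

```bash
python3 -c "
from cell import *
print(close_job())"
```

```text
the job is handed in; nothing more can be done
None
```

All three broken pieces are in the scrap pan, the whole wafer and the stack are where they were, nothing else was touched, and the job was handed in at about 34 s of the 72 s allowed.

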